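Shift the flex-shaft selector through its L-shaped gate

ROBOT

A 6-joint arm with a two-finger parallel gripper is mounted at the origin on a cart in front of the work surface, level with it; the furniture and walls round the work are solid. World frame = base frame: x ahead of the robot, y to its left, z up, the work surface at z = 0. Lengths are in m, angles in rad, forces in N, time in s.
With the tool pointing down it reaches from about 0.35 to 1 m from the base axis. Payload 7.1 kg.
Tool frame: the origin (TCP) lies at the very end of the fingers, on their centre line; the grasp point (between the pads) lies 19 mm behind it; z points along the fingers, y is the line along which they close (so a half turn about z gives the same grasp; the last joint's range is limited). The gripper opens to 85 mm and grips with 20 to 120 N. Pads are 22 mm wide; open, the fingers measure 114 mm over their backs; the gripper's body (76 mm by 85 mm) begins 54 mm behind the grasp point. The pads swing forward as they close: fully open they stand 13 mm farther back than shut.
Start: joints at [-1.227, 0.423, 1.63, -0, 1.089, -0.019], TCP at [0.222, -0.584, 0.231] pointing down, gripper open.
Joint ranges: [-3, 3], [-0.9, 2.11], [0.09, 2.58], [-1.31, 4.45], [0.11, 2.69], [-2.54, 2.54]. Speed limits (rad/s): [2.39, 2.39, 3.01, 3.14, 3.14, 3.14].

INTERFACE

Orientations are given as [roll, pitch, yaw] about the fixed x, y, z axes, in that order (R = Rz(yaw) Ry(pitch) Rx(roll)).
In Python, from rig import r, imaging gives the robot as it stands.
- The arm moves only by the tool carry_out, never from a script. Its argument "motion" is one flat list of numbers, 5 for each row, row after row: the shift along the tool's x, y, z in cm, then the turn about the tool's z in rad, then the opening, from 0 (shut) to 1 (fully open). In form: [tx, ty, tz, spin, grip, tx, ty, tz, spin, grip, ...]. A call has 1 to 5 rows; each row shifts and turns the commanded pose from where the row before left it, along the tool's axes as they then stand; what a row does not reach is not made up. A row lasts 1/12 s, in which the tool goes at most 41.7 mm and 7.16 degrees, less where a joint would pass 70% of its speed; a pose out of reach is approached as far as the arm can. A call with a gripper value outside its range is refused whole. The fingers move at their own pace and stop on an object; "grip_force" is the grip in N (left out, the last holds). Time passes only in rows, so rows that do not move let the fingers close. It gives the time, the measured TCP pose, the force, the opening and the grip force at its end, in the units of the state.
- r.get_obs(): the state, without advancing time (a new reading comes with each control period).
- imaging.snapshot(name): name is "scene" or "top"; returns (picture, depth): 384x512x3 uint8, red, green, blue; 384x512 float32, m along the optical axis (not along the pixel's ray), 0 where there is no reading.
- imaging.camera_params(name): a dict with "camera_matrix" (3x3 intrinsics, pixels), "position" and "attitude" of the camera in the world. Camera axes: x right, y up, looking along -z (the intrinsics and any distortion apply to the point x, -y, -z); pixel columns grow to the right and rows downward; lengths in m; the calibration is good to about 2 mm. A picture is of the moment at which its call begins. camera_params takes no time and is no camera call.
- r.job_done(): hands the job in; it is judged then, once.
The state is a dict: "clock": time; "qpos": joint angles; "qd": joint speeds; "joint_torque": joint torques, N m; "tcp_pos": TCP position; "eef_rot": TCP orientation; "force": force on the tool from outside, world axes, zero at the start; "torque": the same for the moment, N m; "gripper_width": finger opening in m; "grip_force": force on a finger pad.
Only numpy, scipy, OpenCV 4.12 (cv2) and the standard library are available. Lean on these libraries where they do the work, as an engineer would, in place of code of your own. Each camera call takes 0.05 s, during which the arm holds its last target. There are 200 camera calls.

TASK

The grey selector box of the flex shaft stands on the bench with its black star knob in the leg of the L-shaped slot that is marked with one dot. With the closed fingers, push the knob along the slot to the corner, round it, and along the other leg until it is fully home at the end marked with three dots, then draw the fingers clear. Only push it: do not pinch or lift the knob, and do not disturb the film can, the brass block or the lid beside the box.

Things in the scene. Friction and masses are not known exactly. Their poses are not given: they have to be found in the camera images.
- gate_box: Grey selector box fixed on the bench, 150 (x) by 140 (y) by 50 mm high, flat aluminium cover with nothing else standing on it. Origin: centre of its underside; z up; turned up to 0.6 rad from square. The 14 mm wide L-slot in the cover runs, for the pin's centre in the box's frame, from (-35, -30) mm along +x to the corner (30, -30), then along +y to the home end (30, 30).
- knob: Pin follower, 0.2 to 0.45 kg, with a black star knob. Origin: on the pin's axis at the underside of its collar, level with the cover's top face when flat; z up. An 11 mm pin rides in the slot (1.5 mm play each side); a shoe under the cover lets it rise or rock only 4 mm. Starts 0 to 20 mm from the parked end. It is greased and slides easily (under 2 N), with no spring or detent, and may turn about its pin.
- knob_grip (a point): Centre of the star knob on the pin's axis, 23 mm above knob. Four round lobes, 40 mm across overall, stand from 8 to 38 mm above the cover, a steel cap reaches 40 mm; below them a round steel collar 40 mm wide and 4 mm thick slides on the cover.
- slot_start (a point): Parked end of the slot: where the pin's centre is when it rests against that end wall; a single dark dot on the cover lies beyond it; at the cover's top face. Axes as the box's.
- slot_corner (a point): Corner of the slot: crossing of the middle lines of its two legs, at the cover's top face. Axes as the box's.
- slot_end (a point): Home end of the slot: where the pin's centre is when it rests against that end wall, on the middle line; a row of three dark dots lies beyond it; at the cover's top face. Axes as the box's.
- film_can: Bystander: black film can, 34 mm across, 48 mm high, standing loose on the bench beside the box. Origin at the centre of its underside.
- dapping_block: Bystander: brass dapping cube with round hollows, 40 mm, loose on the bench beside the box. Origin at the centre of its underside.
- alu_lid: Bystander: round aluminium pot lid, 44 mm across, 13 mm high, loose on the bench beyond the box. Origin at the centre of its underside.
Not all that is in view belongs to the job. What is shaped like the knob but orange or purple is not meant.

How it is judged:
On the way:
1. the pin has been pushed along the first leg to the corner of the slot (horizontal distance between knob and slot_corner below 0.007 m).
At the end, for the whole second after the job is handed in: the pin's centre is within 4.5 mm of the home end of the slot, the knob sits flat (within 0.06 rad) and at rest, and the film can, brass block and lid are within 20 mm of where they stood (horizontal distance between knob and slot_end below 0.0045 m and angle between knob's own z axis and vertical below 0.06 rad and linear speed of knob below 0.01 m/s and distance of each of film_can, dapping_block, alu_lid from where it was at the start of the episode below 0.02 m); the robot touches nothing.
It fails at once if the knob is pinched: the fingers press on opposite lobes of it at once ((contact force between the fingers and knob_c4 above 0.5 N and contact force between the fingers and knob_c5 above 0.5 N) or (contact force between the fingers and knob_c6 above 0.5 N and contact force between the fingers and knob_c7 above 0.5 N)).
It fails at once if the knob is lifted more than 3.3 mm off the cover (z of knob in the frame of gate_box above 0.0533 m).
It fails at once if the film can is moved by more than 20 mm (distance of film_can from where it was at the start of the episode above 0.02 m).
It fails at once if the dapping block is moved by more than 20 mm (distance of dapping_block from where it was at the start of the episode above 0.02 m).
It fails at once if the aluminium lid is moved by more than 20 mm (distance of alu_lid from where it was at the start of the episode above 0.02 m).
It also fails if it takes over 40 s, if anything falls off the work surface, if the arm or the gripper's body presses on something with over 40 N, if the wrist force passes 120 N, or if a joint passes its speed limit or range.

## Working session

There is one attempt and no reset: what is moved stays moved. The work goes in short steps, Python scripts to look and compute and a tool call to move; the robot and the scene stay as the last step left them, time stands still between calls to the robot, and variables do not carry over. Pictures are saved under pics/ and viewed, at most 10 in all, crops included, and the job is handed in when it is done.

Besides the shell and the picture viewer there is one more tool, called after "Emit:" as name(argument=value, ...) on one line, values as JSON. carry_out: Moves the arm, as the interface text tells. Its arguments: {"type":"object","properties":{"motion":{"type":"array","items":{"type":"number"}},"grip_force":{"type":"number"}},"required":["motion"]}

```bash
mkdir -p pics
cat > h.py <<'E'
import numpy as np, cv2
from rig import r, imaging
from scipy.spatial.transform import Rotation as R
def cam(n):
    p=imaging.camera_params(n); K=np.array(p["camera_matrix"]); a=np.array(p["attitude"])
    M=a if a.shape==(3,3) else (R.from_euler('xyz',a).as_matrix() if a.size==3 else None)
    return K,np.array(p["position"]),M,p
def ray(n,u,v):
    K,t,M,p=cam(n); d=np.linalg.inv(K)@[u,v,1]; return t, M@(d*[1,-1,-1])
def at_z(n,u,v,z):
    t,d=ray(n,u,v); return t+d*(z-t[2])/d[2]
def at_d(n,u,v,D):
    t,d=ray(n,u,v); return t+d*D[int(round(v)),int(round(u))]
E
python3 - <<'E'
from h import *
for n in("scene","top"):
    im,D=imaging.snapshot(n); cv2.imwrite(f"pics/{n}0.png",im[...,::-1]); np.save(n+"D.npy",D); print(imaging.camera_params(n))
print(r.get_obs())
E
```

```text
{'camera_matrix': array([[424.55065324,   0.        , 250.70954207],
       [  0.        , 424.55065324, 192.53480099],
       [  0.        ,   0.        ,   1.        ]]), 'position': array([0.14945514, 0.42525556, 0.73299094]), 'attitude': array([ 0.69125925,  0.01584558, -2.36422355])}
{'camera_matrix': array([[396.71670759,   0.        , 258.42682116],
       [  0.        , 396.71670759, 192.137805  ],
       [  0.        ,   0.        ,   1.        ]]), 'position': array([0.35804978, 0.03076591, 0.90003781]), 'attitude': array([ 0.2112358 ,  0.00440272, -1.43131882])}
{'clock': 0.1, 'qpos': array([-1.22700228e+00,  4.23771098e-01,  1.63062515e+00,  6.66738756e-06,
        1.08858655e+00, -1.89776898e-02]), 'qd': array([-1.89069611e-03, -4.77531348e-04, -1.83633680e-04, -1.52979981e-03,
       -8.15299054e-05,  9.84903977e-04]), 'joint_torque': array([ 7.48311541e-04, -5.58422649e+01, -2.82446158e+01, -2.40947537e-05,
        2.98232873e-03, -7.02463495e-06]), 'tcp_pos': array([ 0.22166271, -0.58383942,  0.2306147 ]), 'eef_rot': array([-3.14020288e+00, -3.22818215e-05,  3.62768617e-01]), 'force': array([-0.40367712,  0.54868949, -1.04304031]), 'torque': array([-0.02035745, -0.00695584, -0.00116053]), 'grip_force': 0.0, 'gripper_width': 0.08537690703157282}
```

View pics/top0.png

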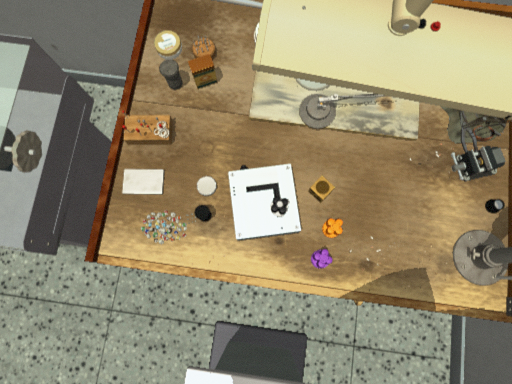

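View pics/scene0.png

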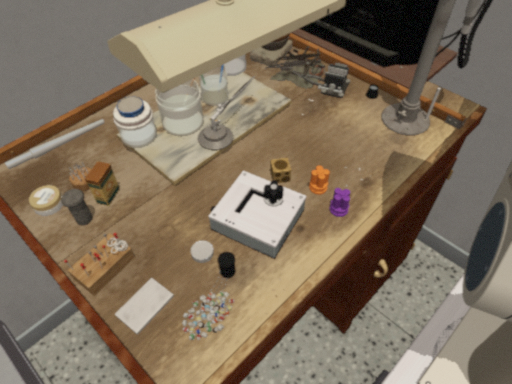

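The top view shows the white-grey box at (265,201) with the black knob at about (280,206). Orange (333,228) and purple (321,258) star knobs stand off the box and aren't meant. The black one sits in the slot, so it's the right one. The can is at (203,213), the lid at (206,186) and the brass block at (321,187).

Run:
```python
import cv2
im=cv2.imread("pics/top0.png")[150:250,190:350]
cv2.imwrite("pics/top0c.png",cv2.resize(im,None,fx=5,fy=5,interpolation=cv2.INTER_CUBIC))
```

```text
(no output)
```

View pics/top0c.png

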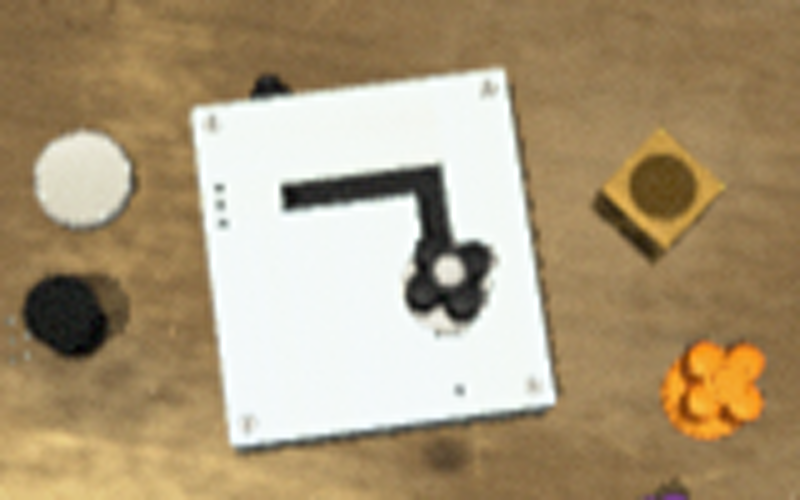

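The crop shows the cover corners at about (192,107), (503,68), (555,407) and (235,448). The slot corner is at (431,183), the home end at (283,196) with three dots to its left, and the knob cap at (449,269). Next I fit the box pose.

```bash
cat >> h.py <<'E'
def boxpose():
    px=np.array([[192,107],[503,68],[555,407],[235,448]])/5+[190,150]-.4
    P=np.array([at_z("top",u,v,.05) for u,v in px])[:,:2]
    B=np.array([[75,70],[75,-70],[-75,-70],[-75,70]])/1000
    c=P.mean(0); H=B.T@(P-c); a=np.arctan2(H[0,1]-H[1,0],H[0,0]+H[1,1])
    Rm=np.array([[np.cos(a),-np.sin(a)],[np.sin(a),np.cos(a)]])
    return c,a,Rm,P-(c+B@Rm.T)
E
python3 - <<'E'
from h import *
D=np.load("topD.npy")
c,a,Rm,res=boxpose(); print(c,a,res*1000)
w=lambda x,y:c+Rm@[x/1000,y/1000]
for n,q in dict(start=(-35,-30),corner=(30,-30),end=(30,30)).items(): print(n,w(*q))
def f(u,v): return u/5+190-.4, v/5+150-.4
for n,(q,z) in dict(cap=((449,269),.09),corner=((431,183),.05),endedge=((283,196),.05),can=((62,315),.048),lid=((84,179),.013),brass=((664,188),.04)).items():
    u,v=f(*q); p=at_z("top",u,v,z); print(n,p,"depth z",at_d("top",u,v,D)[2],"box",1000*Rm.T@(p[:2]-c))
# lamp shade height and cover
for u,v in[(380,70),(300,50),(280,70),(260,60),(250,210),(440,60)]: print(u,v,at_d("top",u,v,D))
E
```

```text
[0.52125598 0.04557814] 0.27024503587331716 [[ 1.34860886  0.24442636]
 [ 0.80448001  0.79695233]
 [-1.57230968  0.25395158]
 [-0.58077919 -1.29533028]]
start [0.49553531 0.00732311]
corner [0.55817617 0.02467601]
end [0.54215812 0.08249834]
cap [0.51190909 0.0120174  0.09      ] depth z 0.09056673861071085 box [-17.96727311 -29.8473535 ]
corner [0.55653057 0.02384797 0.05      ] depth z 0.008637941982247432 box [ 28.19306783 -30.35866298]
endedge [0.54175402 0.08744488 0.05      ] depth z 0.007516089696352313 box [30.93114094 34.87489281]
can [0.4764703  0.17505029 0.048     ] depth z 0.04631562219210883 box [ -8.59534272 136.72934673]
lid [0.54504541 0.18161519 0.013     ] depth z 0.009259133768936723 box [ 59.24349262 124.74864655]
brass [ 0.57089116 -0.07904185  0.04      ] depth z 0.04124993281812395 box [  14.56419677 -133.34796035]
380 70 [ 0.72657162 -0.12294987  0.28476385]
300 50 [0.73794644 0.01607572 0.29661634]
280 70 [0.71038363 0.04528624 0.27234902]
260 60 [0.35804978 0.03076591 0.90003781]
250 210 [0.49660905 0.0725275  0.04775234]
440 60 [ 0.74909308 -0.21633474  0.30021359]
```

Run:
```python
from h import *
D=np.load("topD.npy")
for u,v in[(475,250),(490,256),(500,255),(508,256),(465,262),(495,205),(470,160),(490,160)]: print(u,v,at_d("top",u,v,D))
D=np.load("sceneD.npy")
for u,v in[(405,120),(412,105),(425,70),(435,30),(440,5),(480,250),(450,330)]: print(u,v,at_d("scene",u,v,D))
```

```text
475 250 [ 0.47861399 -0.41758106  0.03995887]
490 256 [ 0.46662757 -0.43407107  0.0677524 ]
500 255 [ 0.46687367 -0.43446995  0.10207064]
508 256 [ 0.46382349 -0.43574687  0.12599365]
465 262 [ 0.4537986  -0.41418745  0.00577198]
495 205 [ 0.58729051 -0.46709714  0.02472726]
470 160 [ 0.66931276 -0.38795006  0.06643638]
490 160 [ 0.67445537 -0.42981545  0.06867102]
405 120 [ 0.45905742 -0.43031202  0.01562172]
412 105 [ 0.45830783 -0.44041345  0.05785319]
425 70 [ 0.45688591 -0.44155688  0.15832493]
435 30 [ 0.46444664 -0.44006737  0.25398224]
440 5 [ 0.47218563 -0.44216662  0.30469201]
480 250 [0.14885295 0.05409972 0.30443744]
450 330 [ 0.11124393 -0.01764178  0.00032579]
```

Emit:
carry_out(motion=[0,0,0,0.093,0,2.4,-3.0,0,0,0,2.4,-3.0,0,0,0,2.4,-3.0,0,0,0,2.4,-3.0,0,0,0], grip_force=30)

```text
clock: 0.52
tcp_pos: [0.2824, -0.4413, 0.2308]
eef_rot: [-3.141, 0.0, 0.269]
force: [1.0, -0.3, 0.3]
gripper_width: 0.0257
grip_force: 0.0
```

Emit:
carry_out(motion=[2.4,-3.0,0,0,0,2.4,-3.0,0,0,0,2.4,-3.0,0,0,0,2.4,-3.0,0,0,0,2.4,-3.0,0,0,0])

```text
clock: 0.93
tcp_pos: [0.3582, -0.2647, 0.2312]
eef_rot: [-3.141, 0.0, 0.269]
force: [0.1, -0.1, -0.6]
gripper_width: 0.0
grip_force: 0.0
```

Emit:
carry_out(motion=[2.4,-3.0,0,0,0,2.4,-3.0,0,0,0,2.4,-3.0,0,0,0,2.4,-3.0,0,0,0,2.4,-3.0,0,0,0])

```text
clock: 1.35
tcp_pos: [0.4339, -0.088, 0.2313]
eef_rot: [-3.142, 0.0, 0.27]
force: [0.7, -0.6, 0.1]
gripper_width: -0.0001
grip_force: 0.0
```

Emit:
carry_out(motion=[2,-2.5,0,0,0,2,-2.5,0,0,0,1.9,-2.5,0,0,0,0,0,4,0,0,0,0,4,0,0])

```text
clock: 1.77
tcp_pos: [0.4734, -0.0002, 0.1522]
eef_rot: [3.14, -0.007, 0.273]
force: [0.9, -0.3, -0.7]
gripper_width: -0.0
grip_force: 0.0
```

Emit:
carry_out(motion=[0,0,3,0,0,0,0,3,0,0,0,0,2,0,0,0,0,0.8,0,0,0,0,0,0,0])

```text
clock: 2.18
tcp_pos: [0.4691, -0.0019, 0.0616]
eef_rot: [-3.14, 0.004, 0.27]
force: [-0.4, 0.6, 1.6]
gripper_width: 0.0001
grip_force: 0.0
```

Run:
```python
from h import *
c,a,Rm,_=boxpose(); o=r.get_obs(); p=o["tcp_pos"]; print(p,1000*Rm.T@(p[:2]-c),o["force"])
im,D=imaging.snapshot("scene"); a1=cv2.resize(im[150:270,190:330,::-1],None,fx=4,fy=4,interpolation=cv2.INTER_CUBIC)
cv2.imwrite("pics/s1.png",a1)
```

```text
[ 0.4691344  -0.00185533  0.06160171] [-62.89305637 -31.79712589] [-0.37408676  0.60564827  1.63890418]
```

View pics/s1.png

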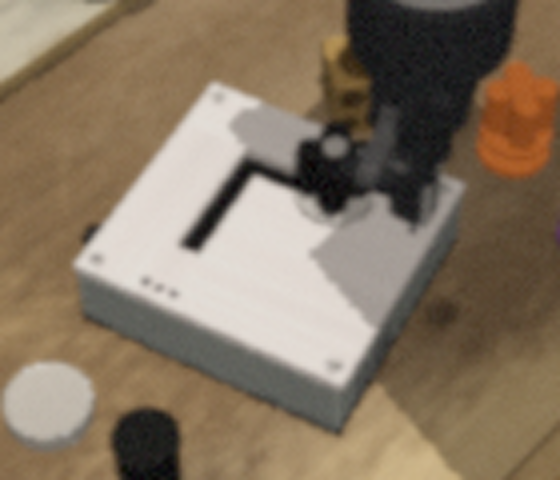

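The fingers are just behind the knob, between it and the one-dot edge and clear of the cover. I start pushing along box +x, which is tool +x.

Emit:
carry_out(motion=[0.8,-0.15,0,0,0,0.8,0,0,0,0,0.8,0,0,0,0,0.8,0,0,0,0,0.8,0,0,0,0])

```text
clock: 2.65
tcp_pos: [0.5104, 0.0105, 0.0642]
eef_rot: [3.141, -0.002, 0.27]
force: [-0.2, -0.3, 0.4]
gripper_width: -0.0004
grip_force: 0.3
```

Emit:
carry_out(motion=[0.6,0,0,0,0,0.6,0,0,0,0,0.3,0,0,0,0,0,0,0,0,0,0,0,0,0,0])

```text
clock: 3.07
tcp_pos: [0.5231, 0.0142, 0.0632]
eef_rot: [-3.141, 0.0, 0.27]
force: [0.2, -0.1, 0.9]
gripper_width: 0.0001
grip_force: 0.0
```

Run:
```python
from h import *
c,a,Rm,_=boxpose(); o=r.get_obs(); p=o["tcp_pos"]; print(p,1000*Rm.T@(p[:2]-c),Rm.T@o["force"][:2])
im,D=imaging.snapshot("scene"); a1=cv2.resize(im[150:270,190:330,::-1],None,fx=4,fy=4,interpolation=cv2.INTER_CUBIC)
cv2.imwrite("pics/s2.png",a1)
```

```text
[0.52311099 0.01423984 0.0631654 ] [ -6.57862706 -30.69612745] [ 0.11942147 -0.13859008]
```

View pics/s2.png

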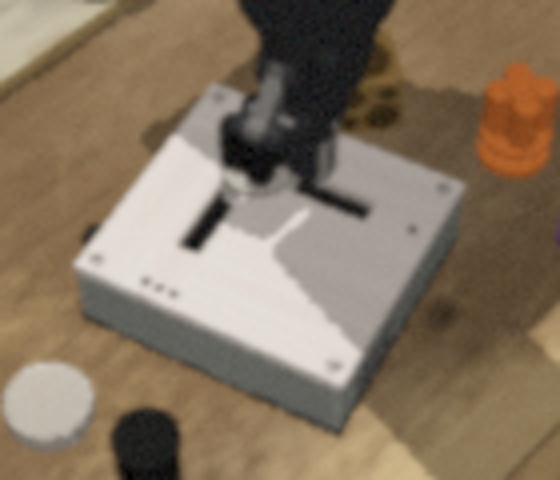

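The knob is now at the corner region, with its base ring at about (245,180) in the crop. I feel for the corner wall in small steps.

Emit:
carry_out(motion=[0.2,0,0,0,0,0,0,0,0,0])

```text
clock: 3.28
tcp_pos: [0.5252, 0.0147, 0.0633]
eef_rot: [-3.142, 0.0, 0.27]
force: [-0.0, -0.1, -0.2]
gripper_width: 0.0001
grip_force: 0.1
```

Emit:
carry_out(motion=[0.2,0,0,0,0,0,0,0,0,0])

```text
clock: 3.45
tcp_pos: [0.5273, 0.0153, 0.0633]
eef_rot: [3.142, -0.0, 0.27]
force: [-0.3, -0.7, 0.2]
gripper_width: -0.0001
grip_force: 0.1
```

Emit:
carry_out(motion=[0.2,0,0,0,0,0,0,0,0,0])

```text
clock: 3.62
tcp_pos: [0.5294, 0.0158, 0.0634]
eef_rot: [3.141, -0.0, 0.27]
force: [0.4, -0.1, 0.4]
gripper_width: -0.0001
grip_force: 0.0
```

Emit:
carry_out(motion=[0.2,0,0,0,0,0,0,0,0,0])

```text
clock: 3.78
tcp_pos: [0.5313, 0.0164, 0.0634]
eef_rot: [3.142, -0.0, 0.27]
force: [0.4, -0.1, -0.0]
gripper_width: 0.0
grip_force: 0.0
```

Emit:
carry_out(motion=[0.15,0,0,0,0,0,0,0,0,0])

```text
clock: 3.95
tcp_pos: [0.5324, 0.0167, 0.0633]
eef_rot: [-3.142, 0.0, 0.27]
force: [-1.2, -0.3, -0.4]
gripper_width: -0.0001
grip_force: 0.3
```

Emit:
carry_out(motion=[0.15,0,0,0,0,0,0,0,0,0])

```text
clock: 4.12
tcp_pos: [0.5327, 0.0169, 0.0631]
eef_rot: [-3.141, 0.003, 0.27]
force: [-4.1, -2.6, 3.0]
gripper_width: 0.0004
grip_force: 2.3
```

The wall at the corner is reached, with the force rising to about 5 N. Now I back off and go round to the −y side of the knob.

Emit:
carry_out(motion=[-1.2,0,0,0,0,0,2.1,0,0,0,0,2.2,0,0,0,0,0,0,0,0,0,0,0,0,0])

```text
clock: 4.53
tcp_pos: [0.5343, -0.0282, 0.0634]
eef_rot: [3.141, -0.001, 0.268]
force: [-0.4, 0.3, -0.4]
gripper_width: 0.0003
grip_force: 0.0
```

Run:
```python
from h import *
c,a,Rm,_=boxpose(); o=r.get_obs(); p=o["tcp_pos"]; print(p,1000*Rm.T@(p[:2]-c),Rm.T@o["force"][:2])
im,D=imaging.snapshot("top"); a1=cv2.resize(im[150:250,190:350,::-1],None,fx=5,fy=5,interpolation=cv2.INTER_CUBIC)
cv2.imwrite("pics/t3.png",a1)
```

```text
[ 0.53428775 -0.02820016  0.06342661] [ -7.13762342 -74.57961438] [-0.33189197  0.41126164]
```

View pics/t3.png

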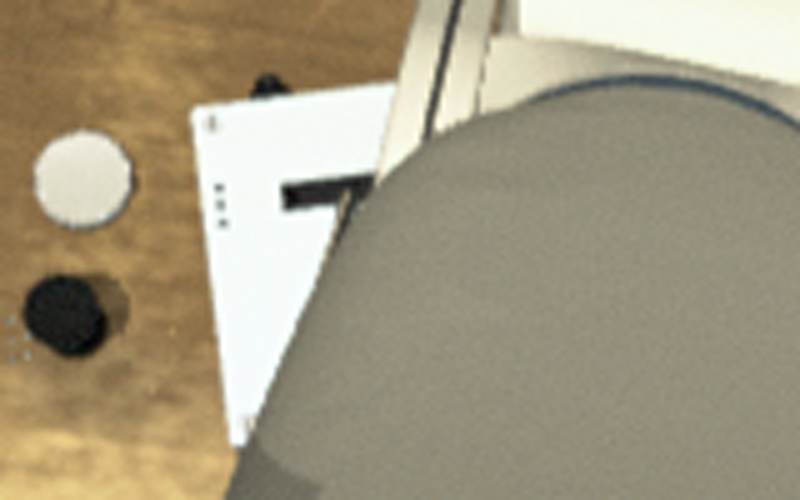

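The arm hides the box in the top view, so I'll use the scene view from here. I continue round and then push along box +y, which is tool −y.

Emit:
carry_out(motion=[1.9,0,0,0,0,1.9,0,0,0,0,0,0,0,0,0,0,-0.7,0,0,0,0,-0.7,0,0,0])

```text
clock: 5.0
tcp_pos: [0.5654, -0.003, 0.063]
eef_rot: [-3.141, 0.001, 0.27]
force: [0.1, 0.8, 0.3]
gripper_width: -0.0002
grip_force: 0.2
```

Emit:
carry_out(motion=[0,-0.7,0,0,0,0,-0.7,0,0,0,0,-0.7,0,0,0,0,0,0,0,0])

```text
clock: 5.33
tcp_pos: [0.56, 0.0177, 0.0633]
eef_rot: [-3.141, 0.001, 0.271]
force: [0.6, 0.4, 0.6]
gripper_width: -0.0001
grip_force: 0.0
```

Run:
```python
from h import *
c,a,Rm,_=boxpose(); o=r.get_obs(); p=o["tcp_pos"]; print(p,1000*Rm.T@(p[:2]-c),Rm.T@o["force"][:2])
im,D=imaging.snapshot("scene"); a1=cv2.resize(im[150:270,190:330,::-1],None,fx=4,fy=4,interpolation=cv2.INTER_CUBIC)
cv2.imwrite("pics/s4.png",a1)
```

```text
[0.55999811 0.01772158 0.06326412] [ 29.89920416 -37.18841449] [0.74158686 0.24237892]
```

View pics/s4.png

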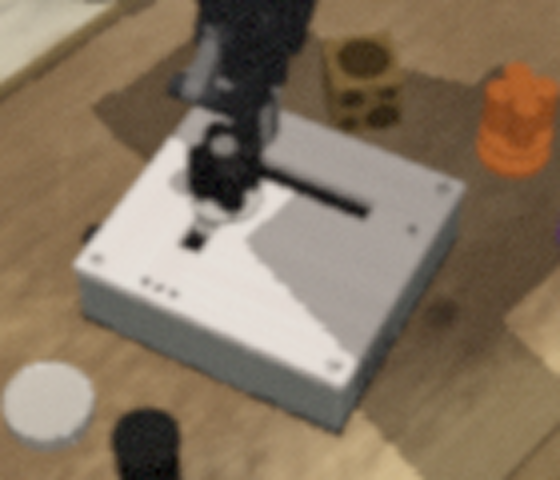

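The knob has turned the corner and is moving along the second leg, with the short remaining slot at (192,240). I keep pushing.

Emit:
carry_out(motion=[0,-0.7,0,0,0,0,-0.7,0,0,0,0,-0.7,0,0,0,0,-0.6,0,0,0,0,0,0,0,0])

```text
clock: 5.8
tcp_pos: [0.5533, 0.0435, 0.0633]
eef_rot: [-3.141, 0.0, 0.271]
force: [-1.0, 0.9, -0.9]
gripper_width: -0.0001
grip_force: 0.0
```

Emit:
carry_out(motion=[0,-0.2,0,0,0,0,-0.2,0,0,0,0,0,0,0,0])

```text
clock: 6.05
tcp_pos: [0.5526, 0.0464, 0.0633]
eef_rot: [-3.141, 0.0, 0.27]
force: [-0.5, -0.7, -0.5]
gripper_width: -0.0001
grip_force: 0.0
```

Emit:
carry_out(motion=[0,-0.2,0,0,0,0,0,0,0,0])

```text
clock: 6.22
tcp_pos: [0.5521, 0.0482, 0.0633]
eef_rot: [-3.141, 0.0, 0.27]
force: [0.3, 0.6, 0.2]
gripper_width: -0.0002
grip_force: 0.0
```

Emit:
carry_out(motion=[0,-0.2,0,0,0,0,0,0,0,0])

```text
clock: 6.38
tcp_pos: [0.5516, 0.0502, 0.0633]
eef_rot: [-3.142, 0.0, 0.27]
force: [0.5, -0.1, 0.0]
gripper_width: -0.0001
grip_force: 0.0
```

Emit:
carry_out(motion=[0,-0.2,0,0,0,0,0,0,0,0])

```text
clock: 6.55
tcp_pos: [0.5511, 0.0522, 0.0633]
eef_rot: [-3.141, 0.0, 0.27]
force: [0.4, 0.5, 0.2]
gripper_width: 0.0003
grip_force: 0.0
```

Emit:
carry_out(motion=[0,-0.15,0,0,0,0,0,0,0,0])

```text
clock: 6.72
tcp_pos: [0.5508, 0.0535, 0.0634]
eef_rot: [3.141, -0.0, 0.27]
force: [0.7, -0.8, -0.0]
gripper_width: 0.0004
grip_force: 0.5
```

Emit:
carry_out(motion=[0,-0.15,0,0,0,0,0,0,0,0])

```text
clock: 6.88
tcp_pos: [0.551, 0.0546, 0.0638]
eef_rot: [3.141, -0.001, 0.27]
force: [0.0, -4.0, 4.2]
gripper_width: 0.0004
grip_force: 2.0
```

The home wall is felt: −4 N at TCP y ≈ +1 mm in the box frame, as predicted. I draw clear and check.

Emit:
carry_out(motion=[0,0.5,0,0,0,0,1.5,0,0,0,0,2,0,0,0,0,0,-3,0,0,0,0,-3,0,0])

```text
clock: 7.3
tcp_pos: [0.5594, 0.0154, 0.1221]
eef_rot: [-3.14, 0.005, 0.268]
force: [0.4, -0.4, 0.4]
gripper_width: 0.0001
grip_force: 0.0
```

Emit:
carry_out(motion=[0,3,-3,0,0,0,3,0,0,0,0,3,0,0,0,0,3,0,0,0,0,0,0,0,0])

```text
clock: 7.72
tcp_pos: [0.5944, -0.1032, 0.1533]
eef_rot: [3.14, -0.002, 0.267]
force: [-0.8, -0.2, -0.6]
gripper_width: 0.0003
grip_force: 0.0
```

Run:
```python
from h import *
im,D=imaging.snapshot("top"); a1=cv2.resize(im[150:250,190:350,::-1],None,fx=5,fy=5,interpolation=cv2.INTER_CUBIC)
np.save("t5D.npy",D); cv2.imwrite("pics/t5.png",a1); print(r.get_obs()["tcp_pos"])
```

```text
[ 0.59329344 -0.10111265  0.15274748]
```

View pics/t5.png

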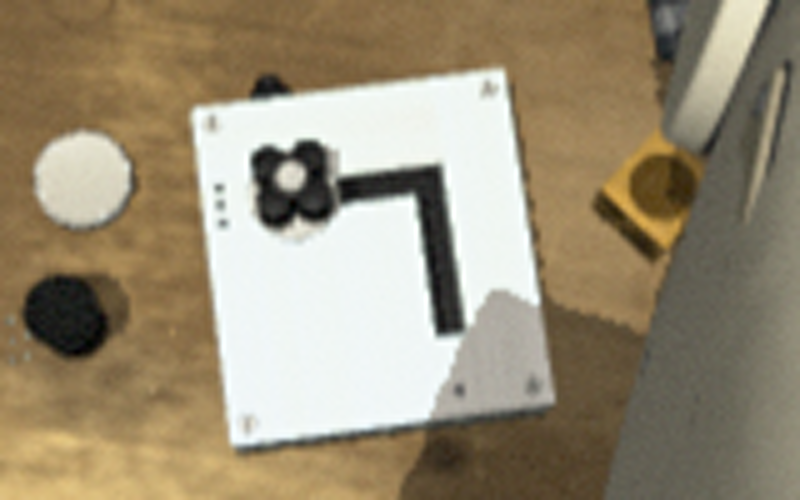

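The knob sits at the home end with its cap at (292,177). The bystanders are where they were, and the arm touches nothing. A last numeric check, then I hand in if it's good.

Run:
```python
from h import *
c,a,Rm,_=boxpose(); p=at_z("top",292/5+189.6,177/5+149.6,.09); q=1000*Rm.T@(p[:2]-c)
o=r.get_obs(); print(q,np.abs(o["qd"]).max())
if np.hypot(*(q-[30,30]))<3.5: print(r.job_done())
```

```text
[29.49274698 29.85847129] 0.04529069468603553
the job is handed in; nothing more can be done
None
```

The knob is at the three-dot end of the slot, measured within 1 mm of home. The fingers are drawn clear, the can, block and lid look unmoved, and the job is handed in.

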